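# Line up the pepper mills by height on the display board

## Task

Set out the four pepper mills on the display board in order of height: the tallest on the red mat at one end, then each next shorter one on the next mat along, down to the shortest on the yellow mat at the other end. Stand each one upright in the middle of its mat and let go, do not knock any mill over, and leave the bowl and the carton where they are.

Things in the scene. Friction and masses are not known exactly. Their poses are not given: they have to be found in the camera images.
- mill_brown: Pepper mill, the tallest: dark brown wood, 160 mm tall, loose on the table, 0.1 to 0.4 kg. Origin: centre of its round foot (48 mm diameter), z up its axis; yaw does not matter. Head: a cylinder 38 mm in diameter, 126 to 150 mm above the foot (grip it here from above), with a 14 mm wide steel knob on top up to 160 mm; below the head the body narrows to 29 to 33 mm.
- mill_white: Pepper mill, the second tallest: white lacquer, 135 mm tall, loose on the table, 0.1 to 0.4 kg. Origin: centre of its round foot (48 mm diameter), z up its axis; yaw does not matter. Head: a cylinder 38 mm in diameter, 101 to 125 mm above the foot (grip it here from above), with a 14 mm wide steel knob on top up to 135 mm; below the head the body narrows to 29 to 33 mm.
- mill_beech: Pepper mill, the second shortest: light tan beech wood, 110 mm tall, loose on the table, 0.1 to 0.4 kg. Origin: centre of its round foot (48 mm diameter), z up its axis; yaw does not matter. Head: a cylinder 38 mm in diameter, 76 to 100 mm above the foot (grip it here from above), with a 14 mm wide steel knob on top up to 110 mm; below the head the body narrows to 29 to 33 mm.
- mill_black: Pepper mill, the shortest: black, 85 mm tall, loose on the table, 0.1 to 0.4 kg. Origin: centre of its round foot (48 mm diameter), z up its axis; yaw does not matter. Head: a cylinder 38 mm in diameter, 51 to 75 mm above the foot (grip it here from above), with a 14 mm wide steel knob on top up to 85 mm; below the head the body narrows to 29 to 33 mm.
- mat_red: Round red mat, 74 mm diameter, 4 mm thick, fixed on the display board at one end of the row; either end. Origin: centre of its underside, 15 mm above the table (mat top at 19 mm). The four mats lie in a straight row 100 mm apart on a fixed wooden board (400 x 110 x 15 mm thick) that may be turned a little.
- mat_yellow: Round yellow mat, 74 mm diameter, 4 mm thick, fixed on the display board at the other end of the row from the red one. Origin: centre of its underside, 15 mm above the table (mat top at 19 mm). The four mats lie in a straight row 100 mm apart on a fixed wooden board (400 x 110 x 15 mm thick) that may be turned a little.
- mat_blue: Round blue mat, 74 mm diameter, 4 mm thick, fixed on the display board in one of the two middle places; either one. Origin: centre of its underside, 15 mm above the table (mat top at 19 mm). The four mats lie in a straight row 100 mm apart on a fixed wooden board (400 x 110 x 15 mm thick) that may be turned a little.
- mat_green: Round green mat, 74 mm diameter, 4 mm thick, fixed on the display board in the middle place that the blue one does not have. Origin: centre of its underside, 15 mm above the table (mat top at 19 mm). The four mats lie in a straight row 100 mm apart on a fixed wooden board (400 x 110 x 15 mm thick) that may be turned a little.
- bowl: Bystander: small aluminium bowl, 90 mm across, 45 mm high, loose on the table. Origin at the centre of its underside. To be left alone.
- carton: Bystander: cardboard carton with a paper band, 80 x 80 x 60 mm high, loose on the table. Origin at the centre of its underside. To be left alone.

How it is judged:
At the end, for the whole second after the job is handed in: Brown mill on red mat, white on the blue or green mat next to red, beech on the blue or green mat next to yellow, black on yellow; each centred within 14 mm, upright within 0.08 rad, its foot resting on the mat, released and at rest (horizontal distance between mill_brown and mat_red below 0.014 m and (horizontal distance between mill_white and mat_blue below 0.014 m or horizontal distance between mill_white and mat_green below 0.014 m) and horizontal distance between mill_white and mat_red below 0.13 m and (horizontal distance between mill_beech and mat_blue below 0.014 m or horizontal distance between mill_beech and mat_green below 0.014 m) and horizontal distance between mill_beech and mat_yellow below 0.13 m and horizontal distance between mill_black and mat_yellow below 0.014 m and angle between each of mill_brown, mill_white, mill_beech, mill_black's own z axis and vertical below 0.08 rad and height (world z) of mill_brown between 0.016 and 0.023 m and linear speed of each of mill_brown, mill_white, mill_beech, mill_black below 0.02 m/s and angular speed of each of mill_brown, mill_white, mill_beech, mill_black below 0.2 rad/s and height (world z) of mill_white between 0.016 and 0.023 m and height (world z) of mill_beech between 0.016 and 0.023 m and height (world z) of mill_black between 0.016 and 0.023 m); the robot touches nothing.
It fails at once if the bowl is pushed more than 20 mm from its place (distance of bowl from where it was at the start of the episode above 0.02 m).
It fails at once if the carton is pushed more than 20 mm from its place (distance of carton from where it was at the start of the episode above 0.02 m).
It fails at once if a mill is knocked over (angle between any of mill_brown, mill_white, mill_beech, mill_black's own z axis and vertical above 0.8 rad).
It also fails if it takes over 107 s, if anything falls off the work surface, if the arm or the gripper's body presses on something with over 40 N, if the wrist force passes 120 N, or if a joint passes its speed limit or range.

## Robot

A 6-joint arm with a two-finger parallel gripper is mounted at the origin on the work surface. World frame = base frame: x ahead of the robot, y to its left, z up, the work surface at z = 0. Lengths are in m, angles in rad, forces in N, time in s.
With the tool pointing down it reaches from about 0.35 to 0.975 m from the base axis. Payload 4.9 kg.
Tool frame: the origin (TCP) lies on the centre line of the jaws, within the pads' length; the fingertips stand manip.tip_reach ahead of it and the grasp point (between the pads) is the TCP (manip.tip_reach is the distance from the TCP to the fingertips, in m); z points along the fingers, y is the line along which they close (so a half turn about z gives the same grasp; the last joint's range is limited). The gripper opens to 85 mm and grips with 20 to 120 N. Pads are 22 mm wide; open, the fingers measure 114 mm over their backs; the gripper's body (76 mm by 85 mm) begins 54 mm behind the grasp point. The pads swing forward as they close: fully open they stand 13 mm farther back than shut.
Start: joints at [-1.228, 0.053, 1.613, -0, 1.476, -0.119], TCP at [0.278, -0.56, 0.25] pointing down, gripper open.
Joint ranges: [-3.01, 3.01], [-1.01, 2.22], [0.06, 2.58], [-1.02, 4.17], [0.09, 2.62], [-3.14, 3.14]. Speed limits (rad/s): [2.57, 2.57, 3.14, 3.14, 3.14, 3.14].

## Interface

Orientations are given as a unit quaternion [w, x, y, z].
In Python, from plant import manip gives the robot as it stands. The module is installed in compiled form; this text tells all that it offers.
- The arm moves only by the tool move_arm, never from a script. Its argument "rows" is a list of rows, each a list of 7 numbers: the shift along the tool's x, y, z in cm, then the turn, a rotation vector about the tool's x, y, z in degrees, then the opening, from -1 (shut) to 1 (fully open). In form: [[tx, ty, tz, ax, ay, az, jaw], ...]. A call has 1 to 20 rows; each row shifts and turns the commanded pose from where the row before left it, along the tool's axes as they then stand; what a row does not reach is not made up. A row lasts 1/12 s, in which the tool goes at most 41.7 mm and 7.16 degrees, less where a joint would pass 70% of its speed; a pose out of reach is approached as far as the arm can. A call is refused whole if a number of a shift passes 4.17 or a number of a turn 7.16, either way. A call with a gripper value outside its range is refused whole. The fingers move at their own pace and stop on an object; the grip force is fixed at half the most. Time passes only in rows, so rows that do not move let the fingers close. It gives the time, the measured TCP pose, the force, the opening and the grip force at its end, in the units of the state.
- manip.state(): the state, without advancing time (a new reading comes with each control period).
- manip.grab_frame(name): name is "side" or "top"; returns a dict with "img" (420x560x3 uint8, blue, green, red), "mtx" (3x3 intrinsics, pixels), "R" (3x3) and "t" (3): a world point X has camera coordinates R X + t. Camera axes: x right, y down, z forward; pixel columns grow to the right and rows downward; lengths in m; the calibration is good to about 2 mm. A picture is of the moment at which its call begins. There is no depth.
- manip.job_done(): hands the job in; it is judged then, once.
The state is a dict: "time": time; "joint_pos": joint angles; "joint_vel": joint speeds; "joint_efforts": joint torques, N m; "tool_pos": TCP position; "tool_rot": TCP orientation; "contact_force": force on the tool from outside, world axes, zero at the start; "ft_torque": the same for the moment, N m; "gripper_width": opening from 0.0 (shut) to 1.0 (fully open); "grasp_force": force on a finger pad.
Only numpy, scipy, OpenCV 4.12 (cv2) and the standard library are available. Lean on these libraries where they do the work, as an engineer would, in place of code of your own. Each camera call takes 0.05 s, during which the arm holds its last target. There are 200 camera calls.

## Working session

There is one attempt and no reset: what is moved stays moved. The work goes in short steps, Python scripts to look and compute and a tool call to move; the robot and the scene stay as the last step left them, time stands still between calls to the robot, and variables do not carry over. Pictures are saved under pics/ and viewed, at most 14 in all, crops included, and the job is handed in when it is done.

Besides the shell and the picture viewer there is one more tool, called by a JSON object that holds its "method" and its "body". move_arm: Moves the arm, as the interface text tells. Its arguments: {"type":"object","properties":{"rows":{"type":"array","items":{"type":"array","items":{"type":"number"}}}},"required":["rows"]}

```bash
mkdir -p pics
python3 - <<'E'
from plant import manip
import cv2
for n in("side","top"):
    f=manip.grab_frame(n);cv2.imwrite(f"pics/{n}0.png",f["img"]);print(n,f["mtx"].round(1).tolist(),f["R"].round(3).tolist(),f["t"].round(3).tolist())
s=manip.state();print(s["tool_pos"],s["tool_rot"],s["gripper_width"],manip.tip_reach)
E
```

```text
side [[420.6, 0.0, 287.6], [0.0, 420.6, 214.3], [0.0, 0.0, 1.0]] [[-0.976, -0.215, -0.022], [-0.107, 0.572, -0.813], [0.187, -0.792, -0.581]] [0.53, 0.084, 1.054]
top [[461.6, 0.0, 282.2], [0.0, 461.6, 209.2], [0.0, 0.0, 1.0]] [[-0.029, -1.0, 0.003], [-0.982, 0.028, -0.186], [0.186, -0.008, -0.983]] [0.015, 0.528, 1.048]
[ 0.27829941 -0.55902408  0.24917286] [-9.32908963e-04  9.73459297e-01  2.28858281e-01 -1.13914391e-04] 1.0021632852375773 0.019
```

View pics/top0.png

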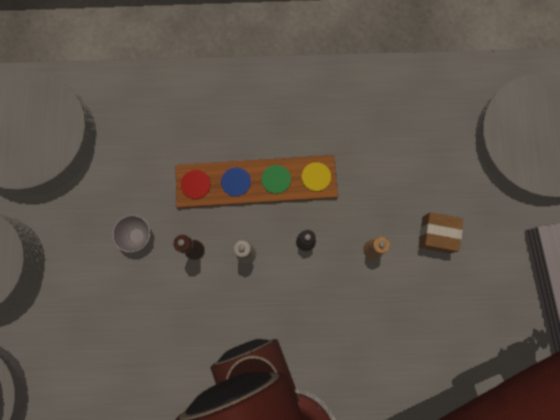

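View pics/side0.png

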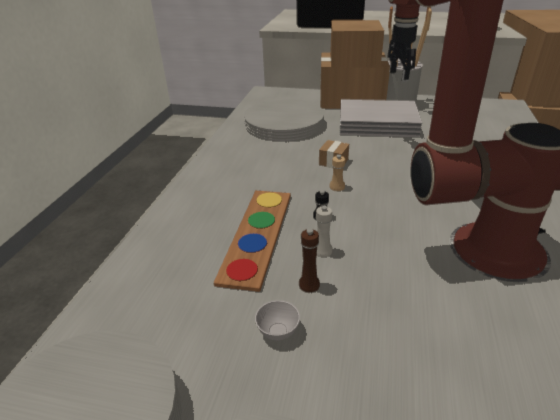

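The top view shows red (196,184), blue (236,181), green (277,179) and yellow (316,176). The mill knobs are near brown (183,241), white (242,247), black (307,238) and beech (381,245); the bowl is at (132,235) and the carton at (444,232). In the side view the knob tops are brown (310,232), white (325,208), black (322,193) and beech (339,157).

```bash
cat > h.py <<'E'
import numpy as np,cv2
from plant import manip
def ray(f,u,v,z):
    C=-f["R"].T@f["t"]; d=f["R"].T@np.linalg.solve(f["mtx"],[u,v,1.])
    return C+d*(z-C[2])/d[2]
def mats(f):
    hsv=cv2.cvtColor(f["img"],cv2.COLOR_BGR2HSV);out={}
    for n,(lo,hi) in dict(red=(0,4),blue=(105,130),green=(50,80),yellow=(22,32)).items():
        m=cv2.inRange(hsv,(lo,190,90),(hi,255,255));m[:140]=0;m[225:]=0
        k,l,s,c=cv2.connectedComponentsWithStats(m);i=1+s[1:,4].argmax()
        out[n]=(c[i],s[i,4],ray(f,*c[i],.019))
    return out
H=dict(brown=.16,white=.135,black=.085,beech=.11)
E
python3 - <<'E'
from h import *
f=manip.grab_frame("top");g=manip.grab_frame("side")
for n,v in mats(f).items():print(n,v[0].round(1),v[1],v[2].round(4))
px=dict(brown=(183,241),white=(242,247),black=(307,238),beech=(381,245)); ps=dict(brown=(310,232),white=(325,208),black=(322,193),beech=(339,157))
for n in px:
    print(n,ray(f,*px[n],H[n]).round(3),ray(g,*ps[n],H[n]).round(3))
print('bowl',ray(f,132,235,.045),'carton',ray(f,444,232,.06))
r=[]
for n in px:
    a=[]
    for F,(u,v),w in((f,px[n],16),(g,ps[n],16)):
        a.append(cv2.resize(F["img"][v-w:v+w,u-w:u+w],(200*2//2*1,200),interpolation=cv2.INTER_CUBIC))
    r.append(np.vstack(a))
cv2.imwrite("pics/crop.png",np.clip(np.hstack(r)*1.6,0,255).astype('uint8'))
E
```

```text
Traceback (most recent call last):
  File "h.py", line 10, in mats
    k,l,s,c=cv2.connectedComponentsWithStats(m);i=1+s[1:,4].argmax()
                                                    ~~~~~~~~~~~~~~^^
ValueError: attempt to get argmax of an empty sequence
```

```bash
cat > h.py <<'E'
import numpy as np,cv2
from plant import manip
def ray(f,u,v,z):
    C=-f["R"].T@f["t"]; d=f["R"].T@np.linalg.solve(f["mtx"],[u,v,1.])
    return C+d*(z-C[2])/d[2]
P=dict(red=(196,184),blue=(236,181),green=(277,179),yellow=(316,176))
def mats(f):
    hsv=cv2.cvtColor(f["img"],cv2.COLOR_BGR2HSV).astype(int);out={}
    for n,(u,v) in P.items():
        h=np.median(hsv[v-3:v+4,u-3:u+4].reshape(-1,3),0)
        d=abs((hsv[...,0]-h[0]+90)%180-90)
        m=((d<5)&(hsv[...,1]>.75*h[1])).astype('uint8')
        m[:v-22]=0;m[v+22:]=0;m[:,:u-22]=0;m[:,u+22:]=0
        m=cv2.morphologyEx(m,cv2.MORPH_OPEN,np.ones((5,5),'uint8'))
        k,l,s,c=cv2.connectedComponentsWithStats(m);i=1+s[1:,4].argmax()
        out[n]=(c[i],s[i,4],ray(f,*c[i],.019))
    return out
H=dict(brown=.16,white=.135,black=.085,beech=.11)
E
python3 - <<'E'
from h import *
f=manip.grab_frame("top");g=manip.grab_frame("side")
for n,v in mats(f).items():print(n,v[0].round(1),v[1],v[2].round(4))
px=dict(brown=(183,241),white=(242,247),black=(307,238),beech=(381,245)); ps=dict(brown=(310,232),white=(325,208),black=(322,193),beech=(339,157))
for n in px:
    print(n,ray(f,*px[n],H[n]).round(3),ray(g,*ps[n],H[n]).round(3))
print('bowl',ray(f,132,235,.045),'carton',ray(f,444,232,.06))
r=[]
for n in px:
    a=[]
    for F,(u,v),w in((f,px[n],16),(g,ps[n],16)):
        a.append(cv2.resize(F["img"][v-w:v+w,u-w:u+w],(200,200),interpolation=cv2.INTER_CUBIC))
    r.append(np.vstack(a))
cv2.imwrite("pics/crop.png",np.clip(np.hstack(r)*1.8,0,255).astype('uint8'))
E
```

```text
red [195.1 184. ] 667 [0.6029 0.2124 0.019 ]
blue [235.4 181.5] 584 [0.6066 0.1127 0.019 ]
green [275.6 178.8] 560 [0.6104 0.0131 0.019 ]
yellow [315.9 176.2] 681 [ 0.6143 -0.0869  0.019 ]
brown [0.445 0.211 0.16 ] [0.442 0.227 0.16 ]
white [0.431 0.089 0.135] [0.429 0.099 0.135]
black [ 0.453 -0.055  0.085] [ 0.456 -0.041  0.085]
beech [ 0.429 -0.216  0.11 ] [ 0.431 -0.204  0.11 ]
bowl [0.47683827 0.35565114 0.045     ] carton [ 0.46062531 -0.37653319  0.06      ]
```

View pics/crop.png

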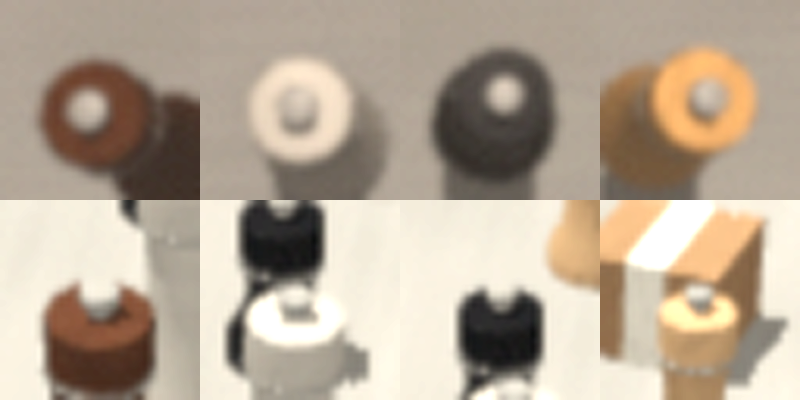

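The crops show each head disc with its knob on top: brown knob at crop (87,108), white (97,104), black (104,94) and beech (109,97), plus the matching side-view knobs. I'll triangulate from those.

Run:
```python
from h import *
f=manip.grab_frame("top");g=manip.grab_frame("side")
k=dict(brown=(180.5,241.9,309.3,230.8),white=(241.1,247.2,324.1,207.6),black=(307.2,236.6,321.6,192.1),beech=(382,244.1,338.3,155.6))
d=dict(brown=(181.8,242.7),white=(241.8,248.2),beech=(381.1,244.1))
M=lambda F:F["mtx"]@np.c_[F["R"],F["t"]]
for n,a in k.items():
    X=cv2.triangulatePoints(M(f),M(g),np.array(a[:2]),np.array(a[2:]))[:,0];X=X[:3]/X[3]
    print(n,"tri",X.round(4),"knob",ray(f,*a[:2],H[n]-.003)[:2].round(4),"disc",ray(f,*d[n],H[n]-.01)[:2].round(4) if n in d else "", "side",ray(g,*a[2:],H[n]-.003)[:2].round(4))
```

```text
brown tri [0.4442 0.2174 0.1556] knob [0.4434 0.217 ] disc [0.4424 0.2157] side [0.4447 0.2191]
white tri [0.4315 0.0915 0.1304] knob [0.4311 0.0914] disc [0.4296 0.0904] side [0.4315 0.0937]
black tri [ 0.4577 -0.0557  0.078 ] knob [ 0.4563 -0.0554] disc  side [ 0.4579 -0.0495]
beech tri [ 0.4329 -0.2195  0.1061] knob [ 0.4316 -0.2193] disc [ 0.4324 -0.2189] side [ 0.4342 -0.2181]
```

{"method": "move_arm", "body": {"rows": [[0,0,0,0,0,6.6,1],[0,0,0,0,0,6.6,1],[0,0,0,0,0,6.6,1],[0,0,0,0,0,6.6,1],[1,-3.5,0,0,0,0,1],[1,-3.5,0,0,0,0,1],[1,-3.5,0,0,0,0,1],[1,-3.5,0,0,0,0,1],[1,-3.5,0,0,0,0,1],[1,-3.5,0,0,0,0,1],[1,-3.5,0,0,0,0,1],[1,-3.5,0,0,0,0,1],[1,-3.5,0,0,0,0,1],[1,-3.5,0,0,0,0,1],[1,-3.5,0,0,0,0,1],[1,-3.5,0,0,0,0,1],[1,-3.5,0,0,0,0,1],[1,-3.5,0,0,0,0,1],[1,-3.5,0,0,0,0,1],[0,0,0,0,0,0,1]]}}

```text
time: 2.07
tool_pos: [0.4286, -0.0294, 0.2506]
tool_rot: [-0.001, 1.0, 0.004, 0.001]
contact_force: [0.5, -0.4, -0.5]
gripper_width: 1.0
grasp_force: 0.0
```

{"method": "move_arm", "body": {"rows": [[0.2,-3.5,0,0,0,0,1],[0.2,-3.5,0,0,0,0,1],[0.2,-3.5,0,0,0,0,1],[0.2,-3.5,0,0,0,0,1],[0.2,-3.5,0,0,0,0,1],[0.3,-3.5,0,0,0,0,1],[0.2,-3.5,0,0,0,0,1],[0.1,-0.1,0,0,0,0,1],[0,0,0,0,0,0,1],[0,0,0,0,0,0,1],[0,0,2,0,0,0,1],[0,0,2,0,0,0,1]]}}

```text
time: 3.07
tool_pos: [0.445, 0.2104, 0.2116]
tool_rot: [-0.0, 1.0, -0.001, 0.002]
contact_force: [1.4, 0.3, -1.2]
gripper_width: 1.001
grasp_force: 0.0
```

Run:
```python
from h import *
g=manip.grab_frame("side");s=manip.state();print(s["tool_pos"].round(4),s["tool_rot"].round(4))
cv2.imwrite("pics/a1.png",cv2.resize(np.clip(g["img"][150:310,220:420]*1.5,0,255).astype('uint8'),(700,560)))
```

```text
[0.4421 0.2095 0.2057] [ 1.0e-03  1.0e+00 -7.0e-04 -2.6e-03]
```

View pics/a1.png

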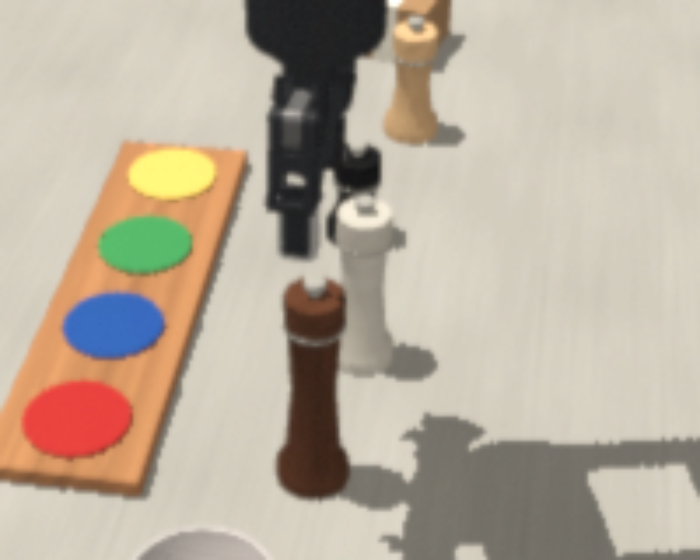

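The view shows the open gripper just above and behind the brown mill, with its tips at (295,245) and the knob at (315,285). I'll correct y by 7 mm and descend.

{"method": "move_arm", "body": {"rows": [[0,-0.7,0,0,0,0,1],[0,0,1.4,0,0,0,1],[0,0,1.4,0,0,0,1],[0,0,1.4,0,0,0,1],[0,0,1.4,0,0,0,1],[0,0,1.2,0,0,0,1],[0,0,0,0,0,0,1],[0,0,0,0,0,0,1],[0,0,0,0,0,0,1]]}}

```text
time: 3.87
tool_pos: [0.4444, 0.2187, 0.1436]
tool_rot: [-0.0, 1.0, 0.0, 0.001]
contact_force: [0.6, 0.4, 0.2]
gripper_width: 1.001
grasp_force: 0.0
```

{"method": "move_arm", "body": {"rows": [[0,0,0.6,0,0,0,1],[0,0,0,0,0,0,0.4],[0,0,0,0,0,0,0.2],[0,0,0,0,0,0,0],[0,0,0,0,0,0,-0.2],[0,0,0,0,0,0,-0.5],[0,0,0,0,0,0,-1],[0,0,0,0,0,0,-1],[0,0,0,0,0,0,-1],[0,0,0,0,0,0,-1],[0,0,0,0,0,0,-1],[0,0,0,0,0,0,-1]]}}

```text
time: 4.87
tool_pos: [0.444, 0.2186, 0.1368]
tool_rot: [0.0, 1.0, 0.001, 0.0]
contact_force: [-0.3, -1.7, 5.8]
gripper_width: 0.427
grasp_force: 60.1
```

{"method": "move_arm", "body": {"rows": [[0,0,-1,0,0,0,-1],[0,0,-2,0,0,0,-1],[0,0,-2,0,0,0,-1],[1,0,0,0,0,0,-1],[2,0,0,0,0,0,-1],[2.5,0.1,0,0,0,0,-1],[2.5,0.1,0,0,0,0,-1],[2.5,0.1,0,0,0,0,-1],[2.5,0.1,0,0,0,0,-1],[2,0.2,0,0,0,0,-1],[0.9,0,0,0,0,0,-1],[0,0,0,0,0,0,-1],[0,0,0,0,0,0,-1],[0,0,0,0,0,0,-1]]}}

```text
time: 6.03
tool_pos: [0.6014, 0.213, 0.1852]
tool_rot: [0.0, 1.0, 0.001, -0.001]
contact_force: [0.9, -0.8, -4.0]
gripper_width: 0.428
grasp_force: 60.5
```

Run:
```python
from h import *
g=manip.grab_frame("side");f=manip.grab_frame("top");s=manip.state();print(s["tool_pos"].round(4),s["tool_rot"].round(4))
a=cv2.resize(g["img"][140:310,200:370],(560,560));b=cv2.resize(f["img"][150:270,150:200],(233,560))
cv2.imwrite("pics/a2.png",np.clip(np.hstack([a,b])*1.5,0,255).astype('uint8'))
```

```text
[0.6016 0.2131 0.1859] [-0.e+00  1.e+00  8.e-04 -5.e-04]
```

View pics/a2.png

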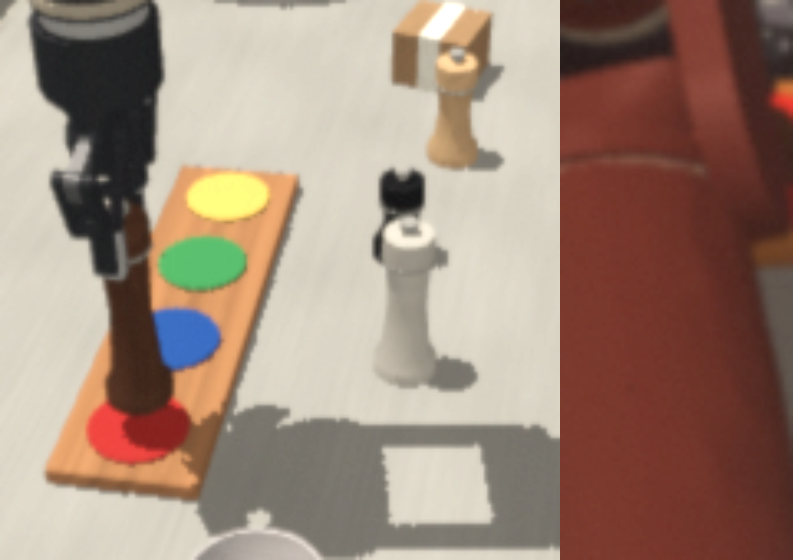

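The brown mill hangs upright over the red mat, foot at (138,398) with the mat centre near (138,428). Now I'll lower it.

{"method": "move_arm", "body": {"rows": [[0.1,0,0.8,0,0,0,-1],[0,0,0.8,0,0,0,-1],[0,0,0.6,0,0,0,-1],[0,0,0.4,0,0,0,-1],[0,0,0.2,0,0,0,-1],[0,0,0,0,0,0,-1],[0,0,0,0,0,0,-1]]}}

```text
time: 6.72
tool_pos: [0.6037, 0.2128, 0.1582]
tool_rot: [-0.0, 1.0, 0.001, -0.0]
contact_force: [-0.4, 0.3, -3.3]
gripper_width: 0.43
grasp_force: 60.6
```

Run:
```python
from h import *
g=manip.grab_frame("side");s=manip.state();print(s["tool_pos"].round(4),s["contact_force"].round(1))
print("foot bottom rayed before",ray(g,242.0,260.8,.049))
cv2.imwrite("pics/a3.png",np.clip(cv2.resize(g["img"][170:310,200:340],(560,560))*1.5,0,255).astype('uint8'))
```

```text
[0.6039 0.2129 0.1586] [ 0.   0.6 -1.6]
foot bottom rayed before [0.5997349  0.22084354 0.049     ]
```

View pics/a3.png

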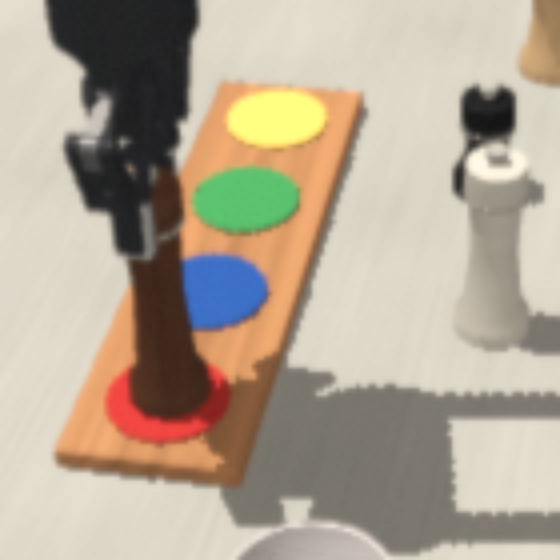

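The foot sits inside the red mat: foot centre near (170,396), mat centre (167,400). It is about 2–3 mm above the surface, so I'll lower it the rest and release.

{"method": "move_arm", "body": {"rows": [[0,0,0.2,0,0,0,-1],[0,0,0.1,0,0,0,-1],[0,0,0,0,0,0,-1],[0,0,0,0,0,0,-1]]}}

```text
time: 7.1
tool_pos: [0.604, 0.2129, 0.1559]
tool_rot: [-0.0, 1.0, 0.0, 0.0]
contact_force: [0.6, -1.4, -2.4]
gripper_width: 0.428
grasp_force: 60.8
```

{"method": "move_arm", "body": {"rows": [[0,0,0.1,0,0,0,-1],[0,0,0,0,0,0,-1],[0,0,0,0,0,0,0.2],[0,0,0,0,0,0,0.4],[0,0,0,0,0,0,0.6],[0,0,0,0,0,0,0.7],[0,0,0,0,0,0,0.7],[0,0,-1,0,0,0,0.7],[0,0,-2,0,0,0,0.7],[0,0,-2,0,0,0,0.7],[0,0,-2,0,0,0,0.7],[0,0,-2,0,0,0,0.7],[0,0,0,0,0,0,0.7]]}}

```text
time: 8.18
tool_pos: [0.606, 0.2134, 0.251]
tool_rot: [-0.001, 1.0, 0.001, 0.005]
contact_force: [0.0, -0.2, 1.4]
gripper_width: 0.845
grasp_force: 0.0
```

{"method": "move_arm", "body": {"rows": [[-2.9,2,0,0,0,0,1],[-2.9,2,0,0,0,0,1],[-2.9,2,0,0,0,0,1],[-2.9,2,0,0,0,0,1],[-2.9,2,0,0,0,0,1],[-2.9,2,0,0,0,0,1],[0,0.2,0,0,0,0,1],[0,0,2,0,0,0,1],[0,0,2,0,0,0,1],[0,0,2,0,0,0,1],[0,0,0,0,0,0,1],[0,0,0,0,0,0,1],[0,0,0,0,0,0,1]]}}

```text
time: 9.27
tool_pos: [0.4304, 0.0908, 0.1853]
tool_rot: [-0.0, 1.0, 0.001, 0.001]
contact_force: [0.0, 0.1, 0.2]
gripper_width: 1.0
grasp_force: 0.0
```

Run:
```python
from h import *
g=manip.grab_frame("side");f=manip.grab_frame("top");s=manip.state();print(s["tool_pos"].round(4),s["tool_rot"].round(4))
a=cv2.resize(g["img"][160:300,210:350],(560,560));b=cv2.resize(f["img"][150:270,150:200],(233,560))
cv2.imwrite("pics/a4.png",np.clip(np.hstack([a,b])*1.5,0,255).astype('uint8'))
```

```text
[0.4308 0.0908 0.186 ] [-0.0e+00  1.0e+00  6.0e-04  1.3e-03]
```

View pics/a4.png

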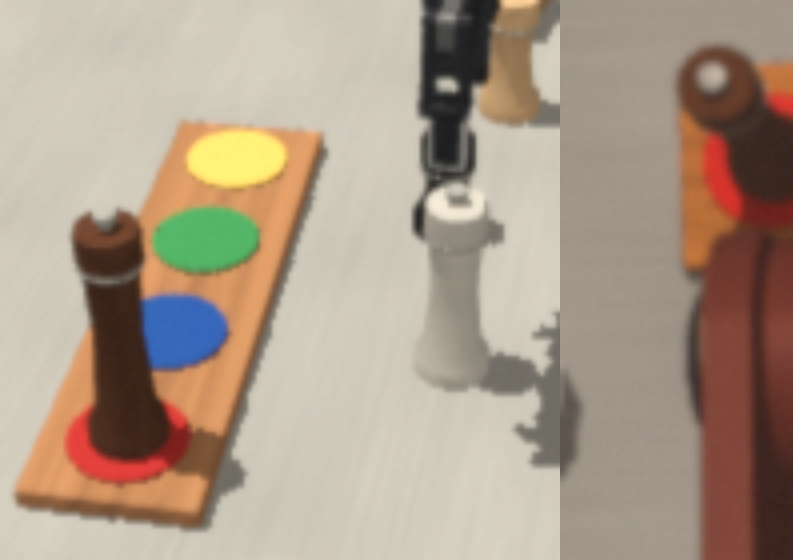

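The brown mill stands upright and free on the red mat, with its knob in the top crop at (711,76). The gripper is straight over the white mill at (455,195).

{"method": "move_arm", "body": {"rows": [[0,0,1.5,0,0,0,1],[0,0,1.5,0,0,0,1],[0,0,1.5,0,0,0,1],[0,0,1.5,0,0,0,1],[0,0,1.3,0,0,0,1],[0,0,0,0,0,0,1],[0,0,0,0,0,0,0.4],[0,0,0,0,0,0,0.2],[0,0,0,0,0,0,0],[0,0,0,0,0,0,-0.2],[0,0,0,0,0,0,-0.5],[0,0,0,0,0,0,-1],[0,0,0,0,0,0,-1],[0,0,0,0,0,0,-1],[0,0,0,0,0,0,-1],[0,0,0,0,0,0,-1],[0,0,0,0,0,0,-1]]}}

```text
time: 10.78
tool_pos: [0.431, 0.0908, 0.1129]
tool_rot: [-0.0, 1.0, 0.001, 0.001]
contact_force: [0.1, 0.7, 6.1]
gripper_width: 0.426
grasp_force: 60.1
```

Run:
```python
from h import *
f=manip.grab_frame("top");print(ray(f,182,165.9,.176))
```

```text
[0.60405468 0.21156457 0.176     ]
```

{"method": "move_arm", "body": {"rows": [[0,0,-1,0,0,0,-1],[0,0,-2,0,0,0,-1],[0,0,-2,0,0,0,-1],[1,0,0,0,0,0,-1],[2,-0.2,0,0,0,0,-1],[2.6,-0.4,0,0,0,0,-1],[2.6,-0.4,0,0,0,0,-1],[2.6,-0.4,0,0,0,0,-1],[2.6,-0.4,0,0,0,0,-1],[2,-0.4,0,0,0,0,-1],[1.4,0,0,0,0,0,-1],[0.8,0,0,0,0,0,-1],[0,0,0,0,0,0,-1],[0,0,0,0,0,0,-1],[0,0,1,0,0,0,-1],[0,0,0.8,0,0,0,-1],[0,0,0.6,0,0,0,-1],[0,0,0.2,0,0,0,-1],[0,0,0,0,0,0,-1],[0,0,0,0,0,0,-1]]}}

```text
time: 12.5
tool_pos: [0.6055, 0.1128, 0.135]
tool_rot: [0.0, 1.0, 0.001, -0.0]
contact_force: [0.2, -0.8, -1.9]
gripper_width: 0.428
grasp_force: 60.2
```

{"method": "move_arm", "body": {"rows": [[0.1,0,0.1,0,0,0,-1],[0,0,0.1,0,0,0,-1],[0,0,0.1,0,0,0,-1],[0,0,0.1,0,0,0,-1],[0,0,0,0,0,0,-1],[0,0,0,0,0,0,0.2],[0,0,0,0,0,0,0.4],[0,0,0,0,0,0,0.6],[0,0,0,0,0,0,0.6],[0,0,0,0,0,0,0.6],[0,0,-1,0,0,0,0.6],[0,0,-2,0,0,0,0.6],[0,0,-2,0,0,0,0.6],[0,0,-2,0,0,0,0.6],[0,0,-2,0,0,0,0.6],[0,0,-2,0,0,0,0.6],[0,0,0,0,0,0,0.6]]}}

```text
time: 13.92
tool_pos: [0.6092, 0.113, 0.2479]
tool_rot: [-0.0, 1.0, 0.001, 0.005]
contact_force: [1.2, 1.2, 1.3]
gripper_width: 0.802
grasp_force: 0.0
```

{"method": "move_arm", "body": {"rows": [[-1.7,3.3,0,0,0,0,1],[-1.7,3.3,0,0,0,0,1],[-1.7,3.3,0,0,0,0,1],[-1.7,3.3,0,0,0,0,1],[-1.7,3.3,0,0,0,0,1],[-1.7,3.3,0,0,0,0,1],[-1.7,3.3,0,0,0,0,1],[-1.7,3.3,0,0,0,0,1],[-1.7,3.3,0,0,0,0,1],[-1.7,3.3,0,0,0,0,1],[-0.6,0.2,0,0,0,0,1],[0,0,2,0,0,0,1],[0,0,2,0,0,0,1],[0,0,2,0,0,0,1],[0,0,2,0,0,0,1],[0,0,0,0,0,0,1],[0,0,0,0,0,0,1],[0,0,0,0,0,0,1]]}}

```text
time: 15.42
tool_pos: [0.4316, -0.2194, 0.1623]
tool_rot: [0.0, 1.0, 0.001, 0.001]
contact_force: [0.6, -0.1, 0.6]
gripper_width: 1.0
grasp_force: 0.0
```

Run:
```python
from h import *
g=manip.grab_frame("side");f=manip.grab_frame("top");s=manip.state();print(s["tool_pos"].round(4),s["tool_rot"].round(4))
a=cv2.resize(g["img"][130:290,210:370],(560,560));b=cv2.resize(f["img"][150:246,210:250],(233,560))
cv2.imwrite("pics/a5.png",np.clip(np.hstack([a,b])*1.5,0,255).astype('uint8'))
```

```text
[ 0.4321 -0.2198  0.1632] [9.0e-04 1.0e+00 6.0e-04 1.2e-03]
```

View pics/a5.png

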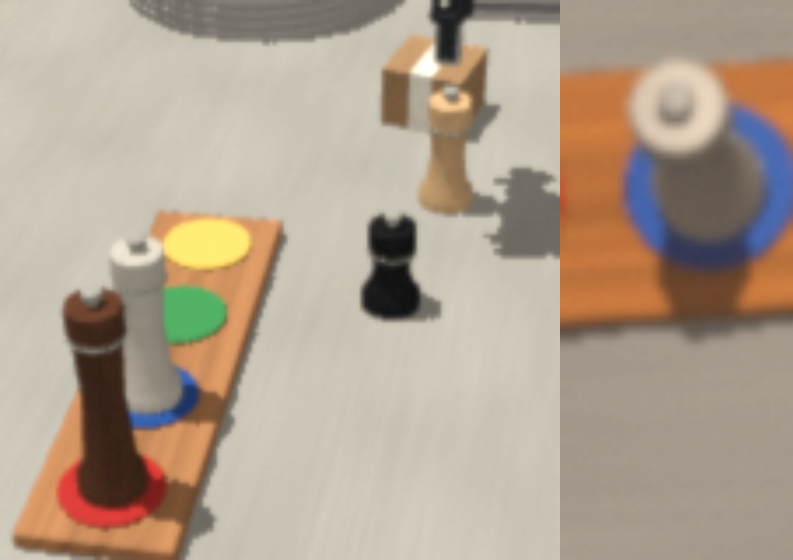

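White stands centred on the blue mat, and the gripper is right above the beech mill at (450,95).

{"method": "move_arm", "body": {"rows": [[0,0,1.5,0,0,0,1],[0,0,1.5,0,0,0,1],[0,0,1.5,0,0,0,1],[0,0,1.5,0,0,0,1],[0,0,1.5,0,0,0,1],[0,0,0,0,0,0,1],[0,0,0,0,0,0,0.4],[0,0,0,0,0,0,0.2],[0,0,0,0,0,0,0],[0,0,0,0,0,0,-0.2],[0,0,0,0,0,0,-0.5],[0,0,0,0,0,0,-1],[0,0,0,0,0,0,-1],[0,0,0,0,0,0,-1],[0,0,0,0,0,0,-1],[0,0,0,0,0,0,-1],[0,0,0,0,0,0,-1]]}}

```text
time: 16.93
tool_pos: [0.4321, -0.2199, 0.088]
tool_rot: [0.001, 1.0, 0.001, 0.001]
contact_force: [-0.1, 2.2, 5.7]
gripper_width: 0.426
grasp_force: 59.9
```

{"method": "move_arm", "body": {"rows": [[0,0,-1,0,0,0,-1],[0,0,-2,0,0,0,-1],[0,0,-2,0,0,0,-1],[1.5,-0.5,0,0,0,0,-1],[2.5,-1,0,0,0,0,-1],[2.8,-1,0,0,0,0,-1],[2.8,-1.2,0,0,0,0,-1],[2.4,-1.5,0,0,0,0,-1],[1.5,-2,0,0,0,0,-1],[1,-2.7,0,0,0,0,-1],[0.9,-2.8,0,0,0,0,-1],[0.8,-2.8,0,0,0,0,-1],[0.8,-2.8,0,0,0,0,-1],[0.5,-2.2,0,0,0,0,-1],[0.3,-1.7,0,0,0,0,-1],[0,-1.1,0,0,0,0,-1],[0,0,0,0,0,0,-1],[0,0,0,0,0,0,-1],[0,0,0,0,0,0,-1]]}}

```text
time: 18.52
tool_pos: [0.6086, 0.0129, 0.1362]
tool_rot: [0.0, 1.0, 0.0, -0.0]
contact_force: [-2.0, -0.9, -1.1]
gripper_width: 0.43
grasp_force: 60.3
```

{"method": "move_arm", "body": {"rows": [[0.1,0,1,0,0,0,-1],[0,0,0.8,0,0,0,-1],[0,0,0.6,0,0,0,-1],[0,0,0.2,0,0,0,-1],[0,0,0.2,0,0,0,-1],[0,0,0.1,0,0,0,-1],[0,0,0.1,0,0,0,-1],[0,0,0,0,0,0,-1],[0,0,0,0,0,0,-1]]}}

```text
time: 19.27
tool_pos: [0.6104, 0.0137, 0.1071]
tool_rot: [0.0, 1.0, 0.001, 0.001]
contact_force: [-0.4, -0.1, 1.1]
gripper_width: 0.428
grasp_force: 60.5
```

Contact reached. I'll release, rise and go to black, a shift of dx −15.3 cm and dy −6.9 cm.

{"method": "move_arm", "body": {"rows": [[0,0,0,0,0,0,0.2],[0,0,0,0,0,0,0.4],[0,0,0,0,0,0,0.6],[0,0,0,0,0,0,0.6],[0,0,0,0,0,0,0.6],[0,0,-1,0,0,0,0.6],[0,0,-2,0,0,0,0.6],[0,0,-2,0,0,0,0.6],[0,0,-2,0,0,0,0.6],[0,0,-1,0,0,0,0.6],[-2.5,1.2,0,0,0,0,1],[-2.5,1.2,0,0,0,0,1],[-2.5,1.2,0,0,0,0,1],[-2.5,1.2,0,0,0,0,1],[-2.5,1.2,0,0,0,0,1],[-2.5,0.9,0,0,0,0,1],[-0.4,0,1,0,0,0,1],[0,0,2,0,0,0,1],[0,0,0,0,0,0,1],[0,0,0,0,0,0,1]]}}

```text
time: 20.93
tool_pos: [0.4552, -0.0549, 0.1552]
tool_rot: [-0.0, 1.0, 0.001, -0.001]
contact_force: [-0.1, 1.0, 1.5]
gripper_width: 0.997
grasp_force: 0.0
```

Run:
```python
from h import *
g=manip.grab_frame("side");f=manip.grab_frame("top");s=manip.state();print(s["tool_pos"].round(4),s["tool_rot"].round(4))
a=cv2.resize(g["img"][130:290,210:370],(560,560));b=cv2.resize(f["img"][150:246,250:290],(233,560))
cv2.imwrite("pics/a6.png",np.clip(np.hstack([a,b])*1.5,0,255).astype('uint8'))
```

```text
[ 0.4566 -0.0552  0.157 ] [0.e+00 1.e+00 7.e-04 3.e-04]
```

View pics/a6.png

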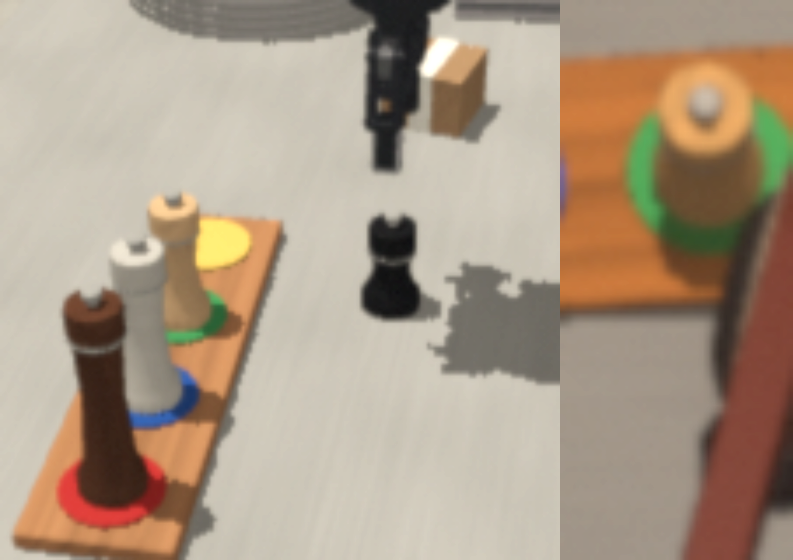

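Beech stands on green at (182,325), and the gripper is above the black mill at (390,225).

{"method": "move_arm", "body": {"rows": [[0,0,1.7,0,0,0,1],[0,0,1.7,0,0,0,1],[0,0,1.5,0,0,0,1],[0,0,1.5,0,0,0,1],[0,0,1.5,0,0,0,1],[0,0,1.5,0,0,0,1],[0,0,0,0,0,0,1],[0,0,0,0,0,0,0.4],[0,0,0,0,0,0,0.2],[0,0,0,0,0,0,0],[0,0,0,0,0,0,-0.2],[0,0,0,0,0,0,-0.5],[0,0,0,0,0,0,-1],[0,0,0,0,0,0,-1],[0,0,0,0,0,0,-1],[0,0,0,0,0,0,-1],[0,0,0,0,0,0,-1],[0,0,0,0,0,0,-1]]}}

```text
time: 22.53
tool_pos: [0.4573, -0.0557, 0.064]
tool_rot: [0.0, 1.0, 0.001, 0.002]
contact_force: [-0.2, -0.0, 5.8]
gripper_width: 0.422
grasp_force: 60.2
```

Now to yellow (0.614, −0.087): dx 15.7, dy −3.1, final z about 0.083.

{"method": "move_arm", "body": {"rows": [[0,0,-1,0,0,0,-1],[0,0,-2,0,0,0,-1],[0,0,-2,0,0,0,-1],[1,0.2,0,0,0,0,-1],[2,0.5,0,0,0,0,-1],[2.5,0.6,0,0,0,0,-1],[2.5,0.6,0,0,0,0,-1],[2.5,0.6,0,0,0,0,-1],[2.5,0.4,0,0,0,0,-1],[1.7,0.2,0,0,0,0,-1],[1,0,0,0,0,0,-1],[0,0,0,0,0,0,-1],[0,0,0,0,0,0,-1],[0,0,1,0,0,0,-1],[0,0,0.8,0,0,0,-1],[0,0,0.6,0,0,0,-1],[0,0,0.2,0,0,0,-1],[0,0,0.1,0,0,0,-1],[0,0,0,0,0,0,-1],[0,0,0,0,0,0,-1]]}}

```text
time: 24.2
tool_pos: [0.6131, -0.0862, 0.0856]
tool_rot: [0.0, 1.0, 0.001, 0.0]
contact_force: [-0.3, -0.6, -0.8]
gripper_width: 0.43
grasp_force: 60.2
```

{"method": "move_arm", "body": {"rows": [[0.1,0.1,0.1,0,0,0,-1],[0,0,0.1,0,0,0,-1],[0,0,0.1,0,0,0,-1],[0,0,0,0,0,0,-1],[0,0,0,0,0,0,-1],[0,0,0,0,0,0,0.2],[0,0,0,0,0,0,0.4],[0,0,0,0,0,0,0.6],[0,0,0,0,0,0,0.6],[0,0,0,0,0,0,0.6],[0,0,-1,0,0,0,0.6],[0,0,-2,0,0,0,0.6],[0,0,-2,0,0,0,0.6],[0,0,-3,0,0,0,0.6],[0,0,-3,0,0,0,0.6],[0,0,-3,0,0,0,0.6],[-1,0,0,0,0,0,0.6],[0,0,0,0,0,0,0.6]]}}

```text
time: 25.7
tool_pos: [0.6047, -0.0875, 0.2263]
tool_rot: [0.001, 1.0, 0.001, 0.003]
contact_force: [0.9, -0.7, -0.7]
gripper_width: 0.796
grasp_force: 0.0
```

{"method": "move_arm", "body": {"rows": [[-2.5,3,0,0,0,0,0.6],[-2.5,3,0,0,0,0,0.6],[-2.5,3,0,0,0,0,0.6],[-2.5,3,0,0,0,0,0.6],[-1,3,0,0,0,0,0.6],[0,3,0,0,0,0,0.6],[0,3,0,0,0,0,0.6],[0,3,0,0,0,0,0.6],[0,3,0,0,0,0,0.6],[0,0,0,0,0,0,0.6],[0,0,0,0,0,0,0.6]]}}

```text
time: 26.62
tool_pos: [0.4935, -0.3581, 0.2207]
tool_rot: [-0.001, 1.0, -0.001, -0.001]
contact_force: [-0.1, 0.1, 0.5]
gripper_width: 0.802
grasp_force: 0.0
```

Run:
```python
from h import *
g=manip.grab_frame("side");f=manip.grab_frame("top");s=manip.state();print(s["tool_pos"].round(4),s["time"])
a=cv2.resize(g["img"][130:310,210:370],(355,400));b=cv2.resize(f["img"][140:220,160:345],(444,192),interpolation=cv2.INTER_CUBIC)
b=cv2.copyMakeBorder(b,0,208,0,0,cv2.BORDER_CONSTANT)
cv2.imwrite("pics/a7.png",np.clip(np.hstack([a,b])*1.5,0,255).astype('uint8'))
```

```text
[ 0.4939 -0.3564  0.2211] 26.7167
```

View pics/a7.png

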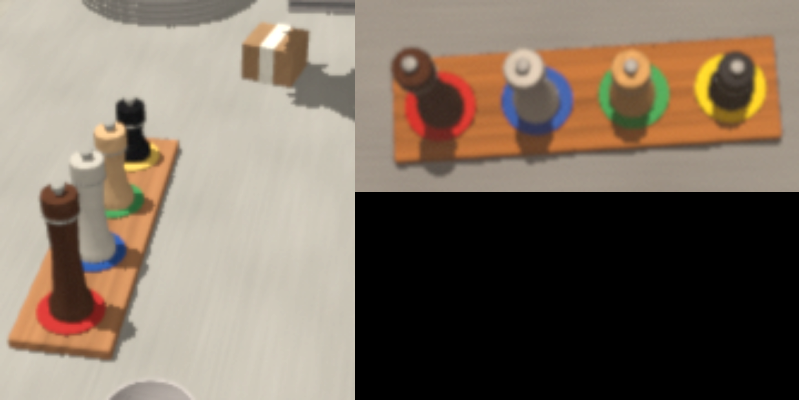

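All four stand upright on the right mats, with top-crop knobs at (409,64), (522,66), (631,66) and (737,66). One numeric check, then hand in.

Run:
```python
from h import *
f=manip.grab_frame("top");ok=True
T=dict(brown=(182.2,166.4,.6029,.2124),white=(229.3,167.2,.6066,.1127),beech=(274.7,167.2,.6104,.0131),black=(318.9,167.2,.6143,-.0869))
for n,(u,v,x,y) in T.items():
    e=ray(f,u,v,H[n]+.016)[:2]-[x,y];print(n,(e*1000).round(1));ok&=np.hypot(*e)<.009
if ok:print(manip.job_done())
```

```text
brown [ 0.  -1.3]
white [-1.1  0.6]
beech [-0.6  1. ]
black [-0.3 -0.7]
the job is handed in; nothing more can be done
None
```

The job is handed in at about 27 s: all four mills stand upright and released on their mats (brown on red, white on blue, beech on green, black on yellow), each about 1 mm off centre by the last top-camera check; the arm never went near the bowl or carton at table height, but I didn't re-measure them and the hand-in returned no verdict.

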